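# Foil pack through the UV tunnel

## Robot

A 6-joint arm with a two-finger parallel gripper is mounted at the origin on the work surface. World frame = base frame: x ahead of the robot, y to its left, z up, the work surface at z = 0. Lengths are in m, angles in rad, forces in N, time in s.
With the tool pointing down it reaches from about 0.425 to 0.925 m from the base axis. Payload 12.5 kg.
Tool frame: the origin (TCP) lies midway between the tips of the shut fingers; the grasp point (between the pads) lies 19 mm behind it; z points along the fingers, y is the line along which they close (so a half turn about z gives the same grasp; the last joint's range is limited). The gripper opens to 85 mm and grips with 20 to 120 N. Pads are 22 mm wide; open, the fingers measure 114 mm over their backs; the gripper's body (76 mm by 85 mm) begins 54 mm behind the grasp point. The pads swing forward as they close: fully open they stand 13 mm farther back than shut.
Start: joints at [-0.106, 0.491, 1.559, -0, 1.092, -0.106], TCP at [0.625, 0, 0.231] pointing down, gripper open.
Joint ranges: [-3.1, 3.1], [-0.84, 2.19], [0.05, 2.79], [-1.13, 4.28], [0.06, 2.93], [-2.69, 2.69]. Speed limits (rad/s): [2.22, 2.22, 2.79, 3.14, 3.14, 3.14].

## Interface

Orientations are given as a unit quaternion [x, y, z, w].
In Python, from workcell import sensors, eyes, manip gives the robot as it stands.
- The arm moves only by the tool send_rows, never from a script. Its argument "rows" is a list of rows, each a list of 4 numbers: the shift along the tool's x, y, z in m, then the turn about the tool's z in degrees. A call has 1 to 10 rows; each row is the pose to reach, as a shift and turn from the pose commanded when the call began, along the tool's axes at that moment; what a row does not reach only later rows make up. A row lasts 1/10 s, in which the tool goes at most 50 mm and 8.59 degrees, less where a joint would pass 70% of its speed; a pose out of reach is approached as far as the arm can. A call with a gripper value outside its range is refused whole. "jaw" is the finger opening in m, from 0 to 0.0854, set as the call begins (left out, the last holds). The fingers move at their own pace and stop on an object; "grip_force" is the grip in N (left out, the last holds). Time passes only in rows, so rows that repeat a pose let the fingers close. It gives the time, the measured TCP pose, the force, the opening and the grip force at its end, in the units of the state.
- sensors.state(): the state, without advancing time (a new reading comes with each control period).
- eyes.get_image(name): name is "scene" or "side" or "wrist"; returns the picture (384x512x3 uint8, red, green, blue); there is no depth.
- eyes.get_calibration(name): a dict with "intrinsics" (3x3 intrinsics, pixels), "cam_to_world" (4x4, takes a point from camera to world coordinates). Camera axes: x right, y up, looking along -z (the intrinsics and any distortion apply to the point x, -y, -z); pixel columns grow to the right and rows downward; lengths in m; the calibration is good to about 2 mm. The wrist camera is an equidistant fisheye: a pixel r from the principal point sees the ray r / f radians off the axis. A picture is of the moment at which its call begins: read the wrist's pose just before it. get_calibration takes no time and is no camera call; for the wrist camera it gives the pose at the moment of the call.
- manip.hand_in(): hands the job in; it is judged then, once.
The state is a dict: "time": time; "joints": joint angles; "qvel": joint speeds; "tau": joint torques, N m; "eef_pos": TCP position; "tcp_rot": TCP orientation; "force": force on the tool from outside, world axes, zero at the start; "ft_torque": the same for the moment, N m; "grip_width": finger opening in m; "finger_force": force on a finger pad.
Only numpy, scipy, OpenCV 4.12 (cv2) and the standard library are available. Lean on these libraries where they do the work, as an engineer would, in place of code of your own. Each camera call takes 0.05 s, during which the arm holds its last target. There are 200 camera calls.

## Task

Send the lidded foil pack that waits between the fences of the UV tunnel's bed through the tunnel: pick up the longer of the two wooden pushers, set its foot behind the pack and push the pack in under the hood until all of it has come out on the far side and lies on the outfeed bed, a finger's width clear of the hood. Then draw the pusher back out of the tunnel and set it down standing on its base. Keep the gripper off the pack and out of the tunnel's opening, and leave the shorter pusher alone.

Things in the scene. Friction and masses are not known exactly. Their poses are not given: they have to be found in the camera images.
- tunnel: Fixed: grey hood over a dark steel bed. Origin: table level, under hood's middle, on bed's centreline; x = feed direction (to robot's right), z up. In mm: bed top z 6, x -300 (open infeed end) to 220 (end stop); steel fences all along, hood included, inner faces y +-50, 8 thick, tops z 22. Hood x -50 to 50, y -68 to 150, top z 125; its straight opening is 100 wide, bed to z 56.
- pack: Lidded foil food pack, aluminium with a card lid, 84 mm long (its x) by 86 mm wide by 36 mm high, 0.2 to 0.4 kg; origin: centre of its underside. It lies loose on the infeed bed between the fences, its x roughly along the feed direction. The other foil packs around are not on the bed.
- pusher_long: Longer wooden pusher, standing on the table, 0.28 kg. Origin: underside, below the handle's middle; x points to the foot, z up. Upright block handle 80 mm long (x -40 to 40), 24 thick (y), 80 high; a bar 22 wide, 14 high runs forward along the base to a cross foot 12 long, 56 wide, 30 high, its flat pushing face at x = 210 mm. Balances about 20 mm ahead of the origin.
- pusher_short: Shorter wooden pusher, same handle and foot, but the foot's face is at x = 100 mm: too short for this job. Origin and axes as for the longer one. Not to be moved.

How it is judged:
By the outcome, as a careful person would: the job done as asked, in the order asked, and still so for the second after the job is handed in, with the robot touching nothing.
It also fails if it takes over 58 s, if anything falls off the work surface, if the arm or the gripper's body presses on something with over 40 N, if the wrist force passes 120 N, or if a joint passes its speed limit or range.

## Working session

There is one attempt and no reset: what is moved stays moved. The work goes in short steps, Python scripts to look and compute and a tool call to move; the robot and the scene stay as the last step left them, time stands still between calls to the robot, and variables do not carry over. Pictures are saved under pics/ and viewed, at most 10 in all, crops included, and the job is handed in when it is done.

Besides the shell and the picture viewer there is one more tool, called after "Call:" in YAML: its name, and indented under it one key for each argument. send_rows: Moves the arm, as the interface text tells. Its arguments: {"type":"object","properties":{"rows":{"type":"array","items":{"type":"array","items":{"type":"number"}}},"jaw":{"type":"number"},"grip_force":{"type":"number"}},"required":["rows"]}

```bash
mkdir -p pics
python3 - <<'E'
from workcell import sensors, eyes, manip
import cv2,numpy as np
print(sensors.state())
for n in ["scene","side","wrist"]:
    c=eyes.get_calibration(n); print(n,c)
    cv2.imwrite(f"pics/{n}0.png",cv2.resize(eyes.get_image(n)[:,:,::-1],(800,600),interpolation=cv2.INTER_CUBIC))
E
```

```text
{'time': 0.0, 'joints': array([-1.05610212e-01,  4.91577666e-01,  1.55944438e+00, -8.16138587e-06,
        1.09173580e+00, -1.05593510e-01]), 'qvel': array([ 1.98301026e-03, -1.16745228e-03, -8.52124129e-04, -2.76366041e-04,
       -1.08014416e-03, -1.74377576e-05]), 'tau': array([-2.53899279e-04, -6.18447447e+01, -2.61596632e+01, -1.41405640e-04,
        4.01603000e-03, -9.44706159e-06]), 'eef_pos': array([6.24768225e-01, 3.90509456e-05, 2.30718246e-01]), 'tcp_rot': array([ 7.07111235e-01,  7.07102088e-01, -3.69056560e-04, -4.50810919e-04]), 'force': array([ 0.05843598, -0.01817673,  0.30213304]), 'ft_torque': array([ 0.02408053,  0.0203624 , -0.06453102]), 'finger_force': 0.0, 'grip_width': 0.08546894563588618}
scene {'intrinsics': array([[390.74119444,   0.        , 252.55118663],
       [  0.        , 390.74119444, 192.05805252],
       [  0.        ,   0.        ,   1.        ]]), 'cam_to_world': array([[ 0.73358354, -0.55353264,  0.39428011,  0.87394698],
       [ 0.67943691,  0.58467817, -0.4433023 , -0.38001968],
       [ 0.01485532,  0.59308773,  0.80500079,  0.76212266],
  
[... 331 characters left out ...]
4,  0.75401705, -0.64317504, -0.43478608],
       [ 0.01501615,  0.64735987,  0.76203656,  0.57550024],
       [ 0.        ,  0.        ,  0.        ,  1.        ]])}
wrist {'intrinsics': array([[297.31863964,   0.        , 249.47493417],
       [  0.        , 297.31863964, 191.82213999],
       [  0.        ,   0.        ,   1.        ]]), 'cam_to_world': array([[ 9.99999311e-01, -3.53742955e-04,  1.11963181e-03,
         6.25497598e-01],
       [ 2.83869870e-05,  9.60544552e-01,  2.78126164e-01,
         7.12926103e-02],
       [-1.17384141e-03, -2.78125941e-01,  9.60543900e-01,
         3.73184347e-01],
       [ 0.00000000e+00,  0.00000000e+00,  0.00000000e+00,
         1.00000000e+00]])}
```

View pics/scene0.png

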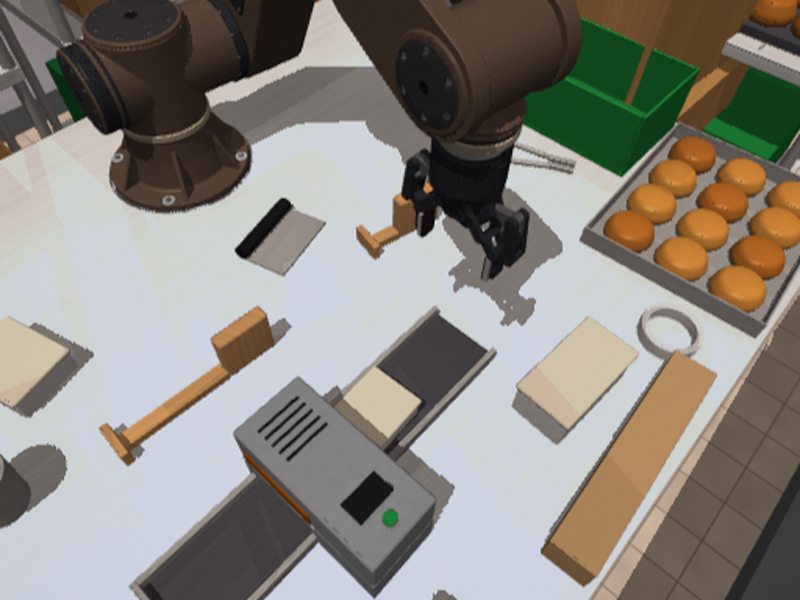

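View pics/side0.png

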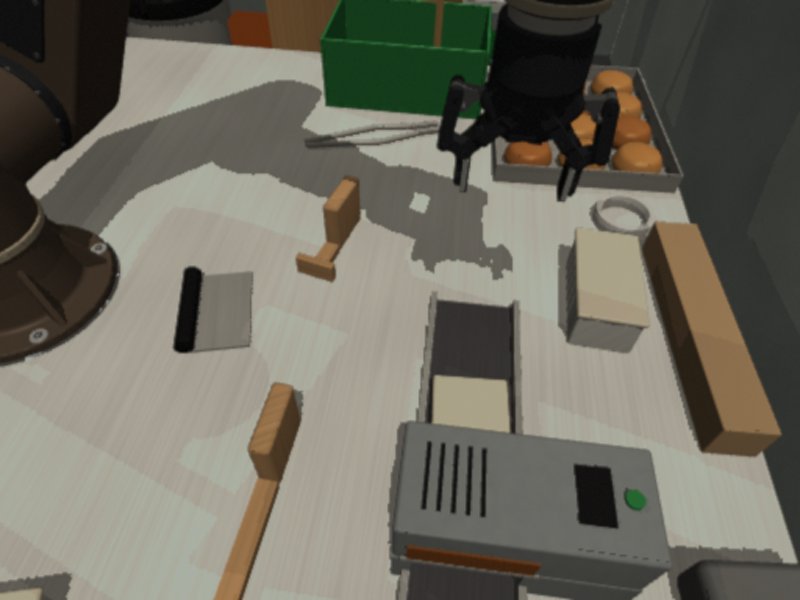

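The scene view shows the long pusher with its handle near (243,340) and foot near (118,440). The pack lies on the bed at (380,405), its front already close to the hood. The side view confirms this. I'll enlarge both.

Run:
```python
import cv2,numpy as np
from workcell import eyes
im=eyes.get_image("scene")[:,:,::-1]; sd=eyes.get_image("side")[:,:,::-1]
cv2.imwrite("pics/scene_raw.png",im); cv2.imwrite("pics/side_raw.png",sd)
a=cv2.resize(im[190:300,60:190],None,fx=6,fy=5.4,interpolation=cv2.INTER_CUBIC)
a=cv2.resize(im[190:302,58:192],(800,600*1),interpolation=cv2.INTER_CUBIC)
def crop(i,x,y,w,h,W,H): return cv2.resize(i[y:y+h,x:x+w],(W,H),interpolation=cv2.INTER_CUBIC)
A=crop(im,60,190,133,100,399,300) 
# 3x: pusher ; 3x tunnel
B=crop(im,150,190,133,100,399,300)
B2=crop(im,200,190,133,100,399,300)
C=crop(im,80,284,133,100,399,300)
m=np.vstack([np.hstack([A,B]),np.hstack([C,B2])])
cv2.imwrite("pics/m1.png",m)
S1=crop(sd,133,234,133,150,400,450);S2=crop(sd,240,180,133,150,400,450)
cv2.imwrite("pics/m2.png",np.hstack([S1,S2]))
```

```text
(no output)
```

View pics/m1.png

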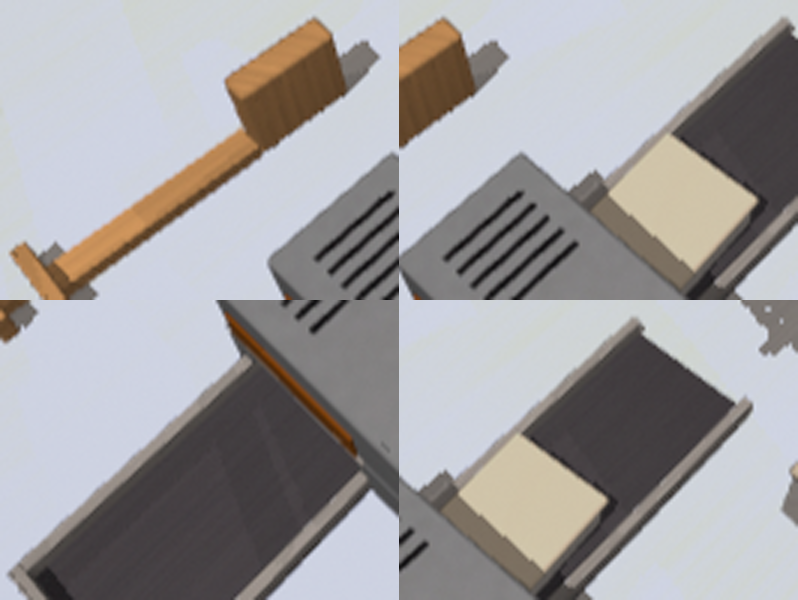

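View pics/m2.png

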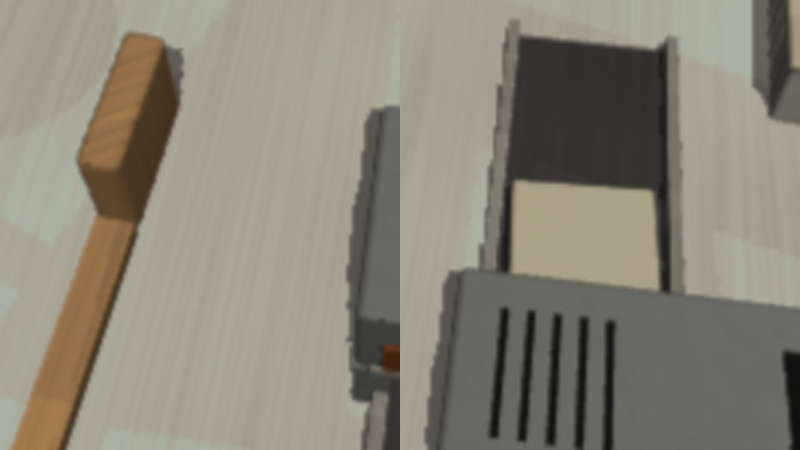

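m1 and m2 give the corners I need: handle top, fence ends, bed corner, hood corners and the lid's rear edge. I'll fit the poses from them.

```bash
cat > h.py <<'E'
import numpy as np
from workcell import eyes
from scipy.optimize import least_squares
C={n:eyes.get_calibration(n) for n in("scene","side")}
def proj(n,P):
    c=C[n];M=np.linalg.inv(c["cam_to_world"]);p=np.atleast_2d(P)@M[:3,:3].T+M[:3,3]
    k=c["intrinsics"];return np.c_[k[0,0]*p[:,0]/-p[:,2]+k[0,2],k[1,1]*-p[:,1]/-p[:,2]+k[1,2]]
def T(q,L):
    c,s=np.cos(q[2]),np.sin(q[2]);L=np.atleast_2d(L)/1000.
    return np.c_[q[0]+c*L[:,0]-s*L[:,1],q[1]+s*L[:,0]+c*L[:,1],L[:,2]]
def fit(obs,q0):
    f=lambda q:np.concatenate([(proj(n,T(q,l))-np.array(p)).ravel() for n,l,p in obs])
    r=least_squares(f,q0,loss="soft_l1");e=f(r.x).reshape(-1,2)
    print("pose",r.x[:2].round(4),"yaw deg",np.degrees(r.x[2]).round(2));
    for (n,l,p),v in zip(obs,e):print(n,l,v.round(1))
    return r.x
E
python3 - <<'E'
from h import *
s=lambda x,y,ox,oy:(ox+x/3-.33,oy+y/3-.33)
A=lambda x,y:s(x,y,60,190);B=lambda x,y:s(x-399,y,150,190);Cc=lambda x,y:s(x,y-300,80,284);B2=lambda x,y:s(x-399,y-300,200,190)
S1=lambda x,y:s(x,y,133,234);S2=lambda x,y:s(x-400,y,240,180);f=lambda x,y:(x/1.5625-.2,y/1.5625-.2)
S="scene";D="side"
print("pusher");fit([(S,(40,12,80),A(242,97)),(S,(40,-12,80),A(226,80)),(S,(-40,12,80),A(331,36)),(S,(-40,-12,80),A(315,19)),(S,(-40,12,0),A(346,93)),
(S,(210,28,30),f(127,458)),(S,(210,-28,30),f(101,428)),
(D,(40,-12,80),S1(80,160)),(D,(40,12,80),S1(120,168)),(D,(-40,-12,80),S1(125,33)),(D,(-40,12,80),S1(163,38)),(D,(-40,12,0),S1(178,103))],[.45,-.2,-1.7])
print("tunnel");fit([(S,(-300,-54,22),B2(638,320)),(S,(-300,54,22),B2(746,402)),(S,(-300,-50,6),B2(643,335)),(S,(-50,-68,125),B(521,152)),(S,(50,-68,125),f(235,433)),(S,(-50,150,125),f(436,499)),(S,(220,-54,22),Cc(15,570)),
(D,(-300,-54,22),S2(513,22)),(D,(-300,54,22),S2(671,40)),(D,(-300,-50,6),S2(521,38)),(D,(-50,-68,125),S2(462,268)),(D,(-50,150,125),f(652,452))],[.62,-.25,-1.57])
print("pack");fit([(S,(-42,-43,42),B(671,132)),(S,(-42,43,42),B(762,200)),(D,(-42,-43,42),S2(513,180)),(D,(-42,43,42),S2(656,188))],[.62,-.2,-1.57])
E
```

```text
pusher
pose [ 0.416  -0.1787] yaw deg -91.84
scene (40, 12, 80) [-0.   0.9]
scene (40, -12, 80) [-1.6 -0.5]
scene (-40, 12, 80) [ 1.4 -1.4]
scene (-40, -12, 80) [-0.3 -2.2]
scene (-40, 12, 0) [ 1.7 -0.3]
scene (210, 28, 30) [-2.7  1.3]
scene (210, -28, 30) [-1.   1.5]
side (40, -12, 80) [-1.8  0.1]
side (40, 12, 80) [0.4 0.1]
side (-40, -12, 80) [-0.4 -2.4]
side (-40, 12, 80) [ 1.1 -1.9]
side (-40, 12, 0) [1.5 0.3]
tunnel
pose [ 0.6199 -0.2404] yaw deg -89.75
scene (-300, -54, 22) [-0.8  0.4]
scene (-300, 54, 22) [ 0.1 -0. ]
scene (-300, -50, 6) [-1.7  0.2]
scene (-50, -68, 125) [-1.1 -0.4]
scene (50, -68, 125) [-4. -0.]
scene (-50, 150, 125) [0.2 0.8]
scene (220, -54, 22) [ 0.9 -0.3]
side (-300, -54, 22) [ 1.2 -0.2]
side (-300, 54, 22) [ 0.7 -0.6]
side (-300, -50, 6) [-0.1 -0.3]
side (-50, -68, 125) [-0.6 -0.3]
side (-50, 150, 125) [ 0.8 -0.8]
pack
pose [ 0.6191 -0.1224] yaw deg -85.95
scene (-42, -43, 42) [-1.8 -0.5]
scene (-42, 43, 42) [ 0.1 -0.1]
side (-42, -43, 42) [ 0.1 -0.3]
side (-42, 43, 42) [0.9 0. ]
```

Call:
send_rows:
  rows:
    - [-0.02,-0.022,0,0]
    - [-0.04,-0.044,0,0]
    - [-0.065,-0.07,0,0]
    - [-0.09,-0.098,0,0.5]
    - [-0.115,-0.125,0.01,1]
    - [-0.14,-0.152,0.02,1.8]
    - [-0.165,-0.18,0.03,1.8]
    - [-0.185,-0.203,0.04,1.8]
    - [-0.19,-0.209,0.05,1.8]
    - [-0.19,-0.209,0.05,1.8]
  jaw: 0.0854
  grip_force: 80

```text
time: 1.25
eef_pos: [0.4152, -0.1903, 0.1805]
tcp_rot: [0.719, 0.695, -0.0, -0.001]
force: [-0.7, 0.4, -0.4]
grip_width: 0.0852
finger_force: 0.0
```

```bash
cat >> h.py <<'E'
import cv2
def wrist(fn,polys):
    # draw model wireframes (world polylines) in the fisheye picture
    cal=eyes.get_calibration("wrist");im=eyes.get_image("wrist")[:,:,::-1]
    k=cal["intrinsics"];M=np.linalg.inv(cal["cam_to_world"]);S=1.5625
    im=cv2.resize(im,(800,600),interpolation=cv2.INTER_CUBIC)
    for P,col in polys:
        p=np.atleast_2d(P)@M[:3,:3].T+M[:3,3];d=np.c_[p[:,0],-p[:,1],-p[:,2]]
        r=np.hypot(d[:,0],d[:,1]);th=np.arctan2(r,d[:,2]);g=k[0,0]*th/r
        uv=np.c_[k[0,2]+g*d[:,0],k[1,2]+g*d[:,1]]*S
        cv2.polylines(im,[uv.astype(np.int32)],False,col,1)
    cv2.imwrite(fn,im)
def rect(q,x0,x1,y0,y1,z):
    return T(q,[(x0,y0,z),(x1,y0,z),(x1,y1,z),(x0,y1,z),(x0,y0,z)])
E
python3 - <<'E'
from h import *
from workcell import sensors
s=sensors.state();print(s["time"],s["eef_pos"],s["tcp_rot"])
q=[.416,-.1787,np.radians(-91.84)];t=[.6199,-.2404,np.radians(-89.75)];p=[.6191,-.1224,np.radians(-85.95)]
R=(0,0,255);G=(0,255,0);B=(255,0,0)
wrist("pics/w1.png",[(rect(q,-40,40,-12,12,80),R),(rect(q,198,210,-28,28,30),R),(rect(t,-50,50,-68,150,125),G),(rect(t,-300,220,-50,50,22),G),(rect(p,-42,42,-43,43,42),B)])
E
```

```text
1.25 [ 0.41523632 -0.19034742  0.1805407 ] [ 7.18787696e-01  6.95229214e-01 -1.45170103e-04 -7.53598574e-04]
```

View pics/w1.png

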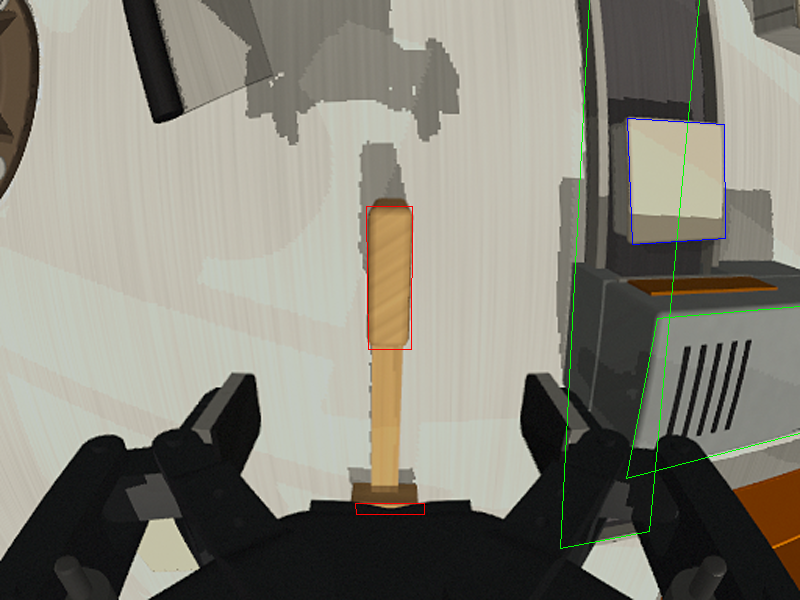

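The wrist view matches the model: handle top at x 369–411, y 208–348 px, against the red box. I'll descend and grip.

Call:
send_rows:
  rows:
    - [0,0,0.025,0]
    - [0,0,0.05,0.3]
    - [0,0,0.075,0.3]
    - [0,0,0.1,0.3]
    - [0,0,0.12,0.3]
    - [0,0,0.132,0.3]
    - [0,0,0.137,0.3]
    - [0,0,0.137,0.3]

```text
time: 2.1
eef_pos: [0.4167, -0.1895, 0.0441]
tcp_rot: [0.72, 0.694, 0.0, -0.0]
force: [0.1, 0.1, 0.2]
grip_width: 0.0855
finger_force: 0.0
```

Call:
send_rows:
  rows:
    - [0,0,0,0]
    - [0,0,0,0]
    - [0,0,0,0]
    - [0,0,0,0]
    - [0,0,0,0]
    - [0,0,0,0]
    - [0,0,0,0]
    - [0,0,0,0]
  jaw: 0.0

```text
time: 2.9
eef_pos: [0.4163, -0.1901, 0.0447]
tcp_rot: [0.72, 0.694, 0.0, 0.001]
force: [0.5, 1.0, 6.9]
grip_width: 0.0232
finger_force: 77.9
```

Call:
send_rows:
  rows:
    - [0,0,-0.01,0]
    - [0,0,-0.035,0]
    - [0,0,-0.065,0]
    - [0,0,-0.095,0]
    - [0,0,-0.12,0]
    - [0.015,0,-0.13,0]
    - [0.04,0,-0.13,0]
    - [0.07,0,-0.13,0]
    - [0.1,0.01,-0.13,0]
    - [0.13,0.02,-0.13,0]

```text
time: 3.9
eef_pos: [0.4402, -0.0589, 0.1741]
tcp_rot: [0.72, 0.694, -0.0, -0.0]
force: [-0.3, -0.1, -2.1]
grip_width: 0.0229
finger_force: 78.6
```

Call:
send_rows:
  rows:
    - [0.03,0.012,0,0]
    - [0.06,0.03,0,-0.5]
    - [0.09,0.05,0,-1]
    - [0.12,0.075,0,-1.5]
    - [0.15,0.1,0,-2]
    - [0.175,0.125,0,-2.3]
    - [0.195,0.145,0,-2.3]
    - [0.207,0.16,0,-2.3]
    - [0.211,0.1695,0,-2.3]
    - [0.211,0.1695,0,-2.3]

```text
time: 4.9
eef_pos: [0.6178, 0.1444, 0.1735]
tcp_rot: [0.706, 0.709, -0.0, -0.0]
force: [-0.1, -0.3, -2.5]
grip_width: 0.0232
finger_force: 78.8
```

Run:
```python
from h import *
from workcell import sensors
s=sensors.state();P=s["eef_pos"];r=s["tcp_rot"];print(s["time"],P,r)
yaw=2*np.arctan2(r[1],r[0])-np.pi;print(np.degrees(yaw))
u=np.array([np.cos(yaw),np.sin(yaw)]);o=P[:2]-.011*u
q=[o[0],o[1],yaw];dz=(P[2]-.0445)*1000;t=[.6199,-.2404,np.radians(-89.75)]
ims=[]
for n,(x,y,w,h) in {"scene":(170,60,180,240),"side":(200,120,180,240)}.items():
    im=eyes.get_image(n)[:,:,::-1]; im=cv2.resize(im[y:y+h,x:x+w],(400,533),interpolation=cv2.INTER_CUBIC)
    for L,c in [(rect(q,198,210,-28,28,30+dz),(0,0,255)),(rect(q,198,210,-28,28,dz),(0,0,255)),(rect(t,-300,-50,-50,50,22),(0,255,0))]:
        cv2.polylines(im,[((proj(n,L)-[x,y]+.5)*400/w).astype(np.int32)],False,c,1)
    ims.append(im)
cv2.imwrite("pics/c1.png",np.hstack(ims))
```

```text
4.9 [0.61780398 0.14443454 0.17353829] [ 7.05641399e-01  7.08568918e-01 -4.38609461e-04 -3.34017797e-04]
-89.76278742588055
```

View pics/c1.png

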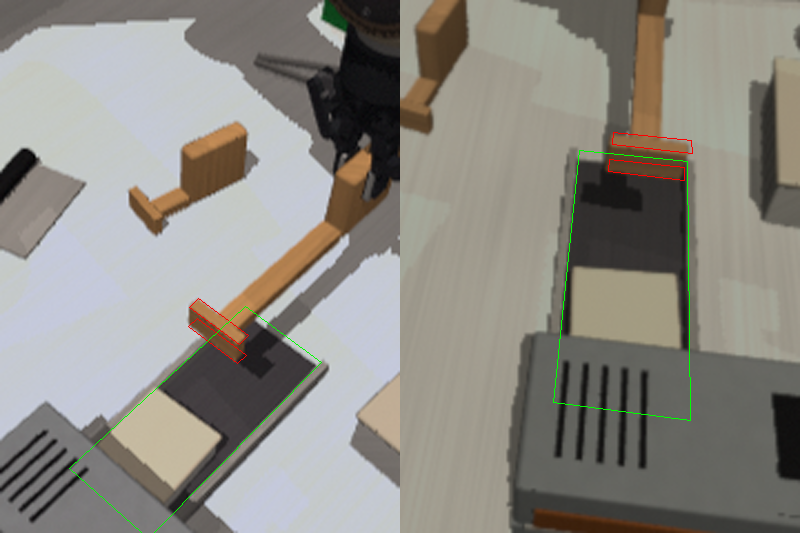

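The overlay shows the foot within 2–3 mm of the model: in the side view around (648,150), centred between the fences and about 20 mm behind the pack. I'll lower it.

Call:
send_rows:
  rows:
    - [0,0.001,0.015,0]
    - [0,0.002,0.035,0]
    - [0,0.002,0.055,0]
    - [0,0.002,0.075,0]
    - [0,0.002,0.092,0]
    - [0,0.002,0.105,0]
    - [0,0.002,0.113,0]
    - [0,0.002,0.118,0]
    - [0,0.002,0.12,0]
    - [0,0.002,0.12,0]

```text
time: 6.0
eef_pos: [0.62, 0.1439, 0.0546]
tcp_rot: [0.706, 0.708, 0.0, 0.0]
force: [0.7, 0.7, -2.6]
grip_width: 0.0231
finger_force: 78.8
```

Run:
```python
from h import *
from workcell import sensors
s=sensors.state();print(s["eef_pos"],s["force"],s["ft_torque"])
ims=[]
for n,(x,y,w,h) in {"scene":(190,120,150,200),"side":(240,150,150,200)}.items():
    im=eyes.get_image(n)[:,:,::-1]; ims.append(cv2.resize(im[y:y+h,x:x+w],(400,533),interpolation=cv2.INTER_CUBIC))
cv2.imwrite("pics/c2.png",np.hstack(ims))
```

```text
[0.62004189 0.14386299 0.05457058] [ 0.68432518  0.68189404 -2.58121872] [-0.00657271  0.02566355  0.02303036]
```

View pics/c2.png

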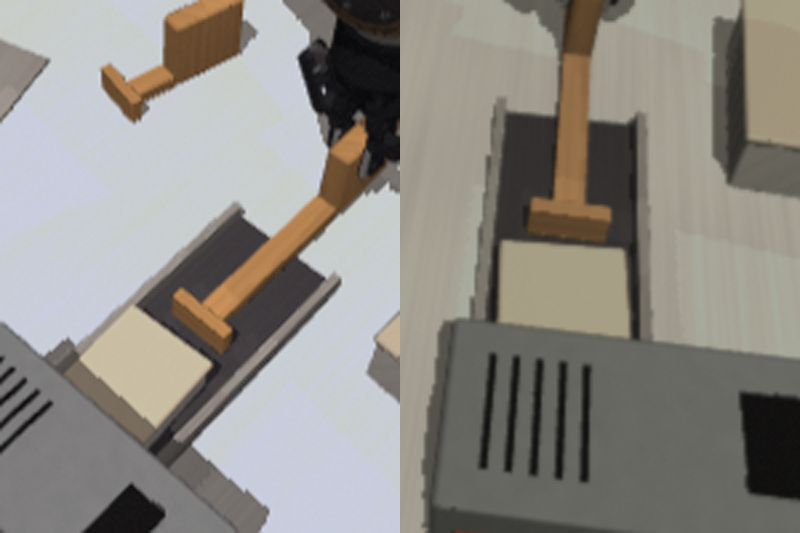

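The foot sits centred on the bed just behind the pack (side view, foot at (570,220), pack's rear edge at y=242), and the force reading shows only the pusher's weight. I'll push slowly.

Call:
send_rows:
  rows:
    - [-0.005,0,0.001,0]
    - [-0.012,0,0.0015,0]
    - [-0.018,0,0.0015,0]
    - [-0.024,0,0.0015,0]
    - [-0.032,0,0.0015,0]
    - [-0.042,0,0.0015,0]
    - [-0.053,0,0.0015,0]
    - [-0.064,0,0.0015,0]
    - [-0.076,0,0.0015,0]
    - [-0.088,0,0.0015,0]

```text
time: 7.1
eef_pos: [0.6202, 0.0547, 0.0528]
tcp_rot: [0.706, 0.708, 0.0, 0.0]
force: [0.5, 2.0, -2.3]
grip_width: 0.0232
finger_force: 78.8
```

Call:
send_rows:
  rows:
    - [-0.012,0,0,0]
    - [-0.024,0,0,0]
    - [-0.036,0,0,0]
    - [-0.048,0,0,0]
    - [-0.06,0,0,0]
    - [-0.072,0,0,0]
    - [-0.084,0,0,0]
    - [-0.096,0,0,0]
    - [-0.107,0,0,0]
    - [-0.117,0,0,0]

```text
time: 8.1
eef_pos: [0.6206, -0.0621, 0.0528]
tcp_rot: [0.706, 0.708, 0.0, 0.0]
force: [-0.4, 2.0, -3.0]
grip_width: 0.0231
finger_force: 78.8
```

Call:
send_rows:
  rows:
    - [-0.009,0,0,0]
    - [-0.017,0,0,0]
    - [-0.025,0,0,0]
    - [-0.032,0,0,0]
    - [-0.038,0,0,0]
    - [-0.043,0,0,0]
    - [-0.047,0,0,0]
    - [-0.05,0,0,0]
    - [-0.052,0,0,0]
    - [-0.052,0,0,0]

```text
time: 9.1
eef_pos: [0.6208, -0.1134, 0.0528]
tcp_rot: [0.706, 0.708, -0.0, 0.0]
force: [0.8, 1.3, -2.2]
grip_width: 0.0231
finger_force: 78.8
```

Run:
```python
from h import *
from workcell import sensors
s=sensors.state();print(s["time"],s["eef_pos"],s["force"],s["ft_torque"])
t=[.6199,-.2404,np.radians(-89.75)]
x,y,w,h=70,220,200,150
im=eyes.get_image("scene")[:,:,::-1]; im=cv2.resize(im[y:y+h,x:x+w],(800,600),interpolation=cv2.INTER_CUBIC)
for L,c in [(rect(t,50,220,-50,50,6),(0,255,0)),(rect(t,70,154,-43,43,42),(0,0,255))]:
    cv2.polylines(im,[((proj("scene",L)-[x,y]+.5)*4).astype(np.int32)],False,c,1)
cv2.imwrite("pics/c3.png",im)
```

```text
9.1 [ 0.62081684 -0.11341239  0.05282464] [ 0.84483998  1.26685739 -2.19899191] [ 0.04000325  0.02030694 -0.02192427]
```

View pics/c3.png

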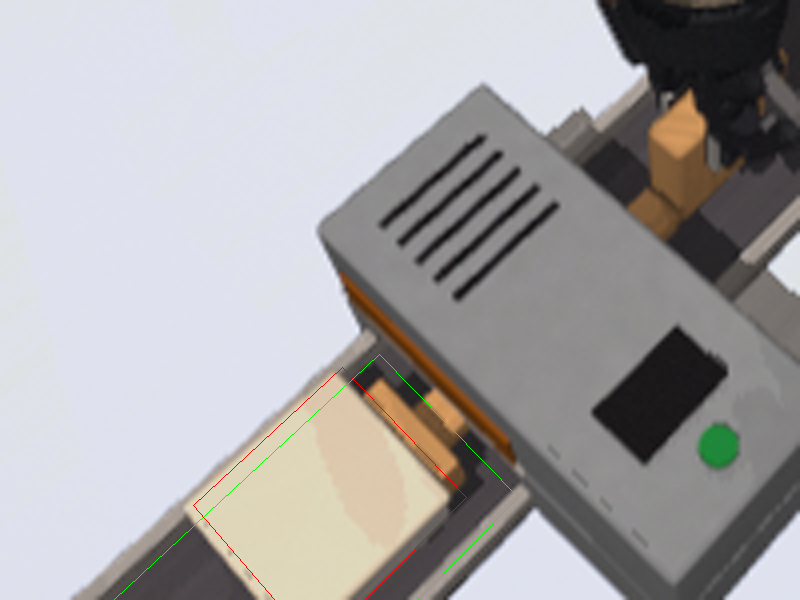

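The pack is fully out, with its rear edge about 20 mm past the hood: the foot at (415,430) and a length of bar show in the gap. Now I'll draw the pusher back.

Call:
send_rows:
  rows:
    - [0.004,0,0,0]
    - [0.012,0,0,0]
    - [0.025,0,0,0]
    - [0.04,0,0,0]
    - [0.055,0,0,0]
    - [0.07,0,0,0]
    - [0.085,0,0,0]
    - [0.1,0,0,0]
    - [0.115,0,0,0]
    - [0.13,0,0,0]

```text
time: 10.15
eef_pos: [0.6203, 0.0182, 0.0528]
tcp_rot: [0.706, 0.708, 0.0, 0.0]
force: [1.2, 0.3, -2.5]
grip_width: 0.0231
finger_force: 78.8
```

Call:
send_rows:
  rows:
    - [0.015,0,0,0]
    - [0.032,0,0,0]
    - [0.05,0,0,0]
    - [0.07,0,0,0]
    - [0.09,0,0,0]
    - [0.107,0,0,0]
    - [0.12,0,0,0]
    - [0.127,0,0,0]
    - [0.13,0,0,0]
    - [0.13,0,0,0]

```text
time: 11.15
eef_pos: [0.6199, 0.1469, 0.0528]
tcp_rot: [0.706, 0.708, -0.0, 0.0]
force: [-0.7, 0.1, -2.0]
grip_width: 0.0232
finger_force: 78.8
```

Call:
send_rows:
  rows:
    - [0,0,-0.01,0]
    - [0,0,-0.03,0]
    - [0,0,-0.055,0]
    - [0,0,-0.08,0]
    - [0,0,-0.105,0]
    - [0,-0.005,-0.12,0]
    - [0,-0.02,-0.125,0]
    - [-0.005,-0.04,-0.125,0]
    - [-0.015,-0.065,-0.125,0]
    - [-0.03,-0.09,-0.125,0]

```text
time: 12.15
eef_pos: [0.5285, 0.1162, 0.1779]
tcp_rot: [0.706, 0.708, -0.0, -0.0]
force: [0.5, -0.9, -2.3]
grip_width: 0.0229
finger_force: 78.8
```

Call:
send_rows:
  rows:
    - [-0.02,-0.025,0,0.4]
    - [-0.045,-0.05,0,0.8]
    - [-0.07,-0.072,0,1.2]
    - [-0.1,-0.09,0,1.6]
    - [-0.13,-0.103,0,2]
    - [-0.16,-0.11,0,2.3]
    - [-0.19,-0.112,0,2.3]
    - [-0.22,-0.112,0,2.3]
    - [-0.25,-0.112,0,2.3]
    - [-0.275,-0.112,0,2.3]

```text
time: 13.15
eef_pos: [0.4183, -0.1604, 0.1781]
tcp_rot: [0.72, 0.694, 0.0, 0.0]
force: [0.2, 0.7, -2.6]
grip_width: 0.0231
finger_force: 78.6
```

Call:
send_rows:
  rows:
    - [-0.015,0,0.01,0]
    - [-0.025,-0.001,0.03,0]
    - [-0.03,-0.001,0.055,0]
    - [-0.03,-0.001,0.08,0]
    - [-0.03,-0.001,0.1,0]
    - [-0.03,-0.001,0.115,0]
    - [-0.03,-0.001,0.125,0]
    - [-0.03,-0.001,0.13,0]
    - [-0.03,-0.001,0.1325,0]
    - [-0.03,-0.001,0.133,0]

```text
time: 14.15
eef_pos: [0.4169, -0.1888, 0.045]
tcp_rot: [0.72, 0.694, 0.0, 0.0]
force: [-0.1, -0.1, -3.7]
grip_width: 0.0232
finger_force: 78.8
```

Call:
send_rows:
  rows:
    - [0,0,0.0005,0]
    - [0,0,0.001,0]
    - [0,0,0.001,0]

```text
time: 14.45
eef_pos: [0.417, -0.1889, 0.0447]
tcp_rot: [0.72, 0.694, 0.0, 0.001]
force: [-1.7, 1.2, 6.7]
grip_width: 0.0232
finger_force: 80.1
```

The pusher is down: the force matches what it read at grasp. I'll release it and retreat.

Call:
send_rows:
  rows:
    - [0,0,0,0]
    - [0,0,0,0]
    - [0,0,0,0]
    - [0,0,0,0]
    - [0,0,0,0]
    - [0,0,0,0]
    - [0,0,0,0]
    - [0,0,0,0]
  jaw: 0.0854

```text
time: 15.25
eef_pos: [0.4169, -0.1888, 0.0438]
tcp_rot: [0.72, 0.694, 0.0, 0.0]
force: [-0.1, 0.0, -0.6]
grip_width: 0.0855
finger_force: 0.0
```

Call:
send_rows:
  rows:
    - [0,0,-0.01,0]
    - [0,0,-0.03,0]
    - [0,0,-0.055,0]
    - [0,0,-0.08,0]
    - [0,0,-0.105,0]
    - [0,0,-0.13,0]
    - [0,0,-0.15,0]
    - [0,0,-0.165,0]
    - [0,0,-0.17,0]
    - [0,0,-0.17,0]

```text
time: 16.25
eef_pos: [0.4169, -0.1888, 0.2145]
tcp_rot: [0.72, 0.694, 0.0, 0.001]
force: [-0.7, 0.1, 0.4]
grip_width: 0.0853
finger_force: 0.0
```

Run:
```python
from h import *
cv2.imwrite("pics/f.png",cv2.resize(eyes.get_image("scene")[:,:,::-1],(800,600)))
```

```text
(no output)
```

View pics/f.png

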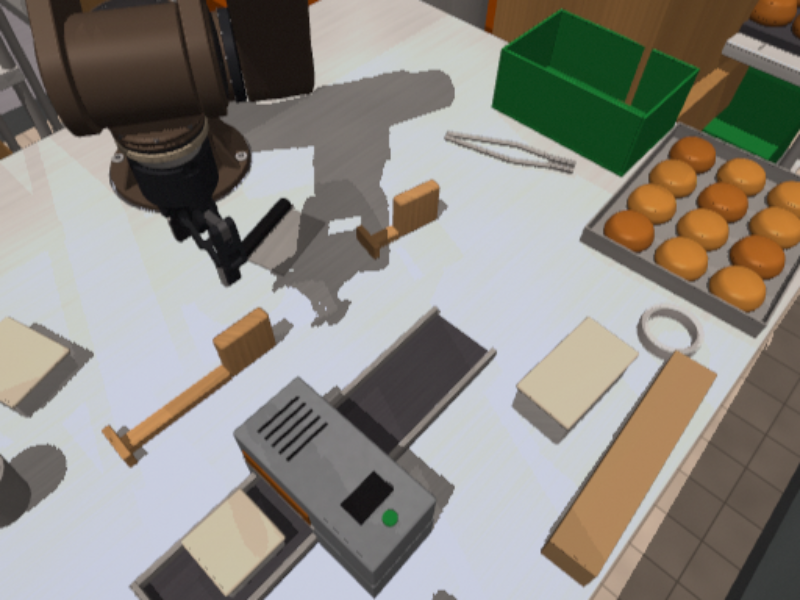

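The pack lies clear of the hood on the outfeed at (235,540), the long pusher stands at (243,340), and the short pusher hasn't moved.

```bash
python3 -c "
from workcell import manip
print(manip.hand_in())"
```

```text
the job is handed in; nothing more can be done
None
```

The pack went through the tunnel and lies on the outfeed bed about 20 mm clear of the hood, the long pusher stands back where it started, the short pusher was left alone, and the job was handed in at about 16 s (no verdict was returned).

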